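Set out the shop counter: pots mouth-up, jar off its hook

ROBOT

A 7-joint arm with a two-finger parallel gripper is mounted at the origin on the work surface. World frame = base frame: x ahead of the robot, y to its left, z up, the work surface at z = 0. Lengths are in m, angles in rad, forces in N, time in s.
With the tool pointing down it reaches from about 0.35 to 0.9 m from the base axis. Payload 19.9 kg.
Tool frame: the origin (TCP) lies between the finger pads; the fingertips stand 19 mm ahead of it and the grasp point (between the pads) is the TCP; z points along the fingers, y is the direction in which the jaws open and shut (so a half turn about z gives the same grasp; the last joint's range is limited). The gripper opens to 94 mm and grips with 3 to 60 N. Pads are 16 mm wide; open, the fingers measure 119 mm over their backs; the gripper's body (75 mm by 177 mm) begins 78 mm behind the grasp point.
Start: joints at [1.06, 0.417, -0.01, 1.614, 0.005, 1.111, -0.053], TCP at [0.283, -0.557, 0.224] pointing down, gripper open.
Joint ranges: [-2.81, 2.81], [-0.39, 2.02], [-1.27, 1.25], [0.06, 2.57], [-1.19, 4.33], [0.19, 2], [-2.82, 2.82]. Speed limits (rad/s): [1.89, 1.89, 2.39, 2.39, 3.01, 3.01, 3.01].

INTERFACE

Orientations are given as a 3x3 rotation matrix whose columns are the frame's x, y, z axes.
In Python, from rig import robot gives the robot as it stands. Calls block until the motion is done:
- robot.move_ptp(position, orientation): joint-space move of the TCP to a pose.
- robot.move_linear(position, velocity=0.15, frame=None, threshold=None): straight line of the TCP; frame=None keeps the orientation; velocity is the mean speed in m/s. With threshold (N) it stops when the force on the tool has changed by that much, and returns True; else False.
- robot.goto_joints(angles): joint-space move.
- robot.gripper_to(opening): finger opening in m; the grip force is fixed at half the most; returns when the fingers have stopped.
- robot.pause(seconds).
- robot.ik(position, orientation): joint angles nearest the present ones, or None.
- robot.get_state(): the state.
- robot.grab_frame(name): name is "scene" or "top" or "wrist"; returns the picture (420x560x3 uint8, red, green, blue); there is no depth.
- robot.camera_info(name): a dict with "fx", "fy", "cx", "cy" (pixels), "rvec" (rotation vector, rad) and "tvec" (3), from world to camera coordinates, as OpenCV has them. Camera axes: x right, y down, z forward; pixel columns grow to the right and rows downward; lengths in m; the calibration is good to about 2 mm. A picture is of the moment at which its call begins: read the wrist's pose just before it. camera_info takes no time and is no camera call; for the wrist camera it gives the pose at the moment of the call.
A pose or a line that the arm cannot do raises robot.PlanningError and nothing moves.
- robot.sign_off(): hands the job in, once; it reports no verdict.
The state is a dict: "time": time; "qpos": joint angles; "joint_vel": joint speeds; "effort": joint torques, N m; "ee_pos": TCP position; "tool_rot": TCP orientation; "force": force on the tool from outside, world axes, zero at the start; "moment": the same for the moment, N m; "opening": finger opening in m.
Only numpy, scipy, OpenCV 4.12 (cv2) and the standard library are available. Lean on these libraries where they do the work, as an engineer would, in place of code of your own. Each camera call takes 0.05 s, during which the arm holds its last target.

TASK

Get the shop counter ready for opening: the washed square pots (two or three of them) stand mouth-down on the ribbed drying mat; turn every one right way up and stand it on the cork display mat. Once all of them are out there, lift the amber-capped jar up off its hook and stand it upright on the display mat beside the pots. Leave everything else on the counter where it is.

Things in the scene. Friction and masses are not known exactly. Their poses are not given: they have to be found in the camera images.
- pot1_c (a point): cream plastic square pot, 52 x 52 mm outside, 66 mm tall, 4 mm walls, 100 g, open at one end (the mouth). This point is its centre, 33 mm from either end; its z axis runs from the mouth to the closed bottom (so z up = mouth-down, z down = mouth-up), x and y are square to its flat sides. It starts mouth-down on the drying mat; may be absent
- pot2_c (a point): cream plastic square pot, 52 x 52 mm outside, 66 mm tall, 4 mm walls, 100 g, open at one end (the mouth). This point is its centre, 33 mm from either end; its z axis runs from the mouth to the closed bottom (so z up = mouth-down, z down = mouth-up), x and y are square to its flat sides. It starts mouth-down on the drying mat; may be absent
- pot3_c (a point): cream plastic square pot, 52 x 52 mm outside, 66 mm tall, 4 mm walls, 100 g, open at one end (the mouth). This point is its centre, 33 mm from either end; its z axis runs from the mouth to the closed bottom (so z up = mouth-down, z down = mouth-up), x and y are square to its flat sides. It starts mouth-down on the drying mat; may be absent
- drymat: dark grey rubber drying mat with fine ribs, 220 (x) x 300 (y) x 3 mm thick, fixed to the counter; origin at the centre of its underside, axes along its sides
- showmat: light brown cork display mat with a thin brass-coloured border line, 220 (x) x 300 (y) x 3 mm thick, fixed to the counter; origin at the centre of its underside, axes along its sides
- jar_grip (a point): vented jar: clear cylinder with amber end caps (60 mm wide, 80 mm tall overall, vent rings in the top cap, 150 g), with an upright amber hanger plate on top: 36 mm wide along the jar's y, 10 mm thick along its x, top 150 mm above the jar's underside, with a window 24 mm wide, from 80 to 120 mm above the underside, through which the hook's arm passes. This point is the centre of the hanger's solid upper part, 135 mm above the jar's underside; z runs up the jar
- hook (a point): where the hanger rests on the hook arm: top of a level 8 mm steel rod, 194 mm above the counter. The rod runs along the stand's x axis; from this point its free end lies 30 mm further along -x (towards the robot) and there turns up, its tip 14 mm above the rod's top. The hook's post (16 mm thick) stands 55 mm behind this point along +x, 200 mm tall, on a 90 x 110 mm base. Axes are those of the stand
- box1_c (a point): small flat blue sample box 50 x 40 x 18 mm on the drying mat, not part of the job; this point is its centre
- box2_c (a point): small flat yellow sample box 60 x 45 x 20 mm, in the middle of the counter, not part of the job; this point is its centre
- box3_c (a point): flat red sample box 90 x 70 x 25 mm, not part of the job; this point is its centre
- box4_c (a point): flat blue sample box 90 x 70 x 25 mm, not part of the job; this point is its centre
- bowl1_c (a point): mauve dome-shaped bowl upside down, 124 mm wide, 70 mm tall, not part of the job; this point is its centre
- bowl2_c (a point): rose dome-shaped bowl upside down, 124 mm wide, 70 mm tall, not part of the job; this point is its centre
- bottle_c (a point): amber glass jar with white cap, 60 mm wide, 130 mm tall, not part of the job; this point is its centre
Things that resemble listed ones, but are neither listed nor needed, are in the scene too. Leave any green look-alike of the part that bears pot1_c alone.

How it is judged:
On the way, in this order (a step that is already met when the one before it is completed fails the run):
1. every pot present stands mouth-up on the display mat (angle between each of pot1_c, pot2_c, pot3_c's own z axis and vertical above 3.04 rad and x of pot1_c in the frame of showmat between -0.09 and 0.09 m and y of pot1_c in the frame of showmat between -0.13 and 0.13 m and height (world z) of pot1_c between 0.031 and 0.042 m and x of pot2_c in the frame of showmat between -0.09 and 0.09 m and y of pot2_c in the frame of showmat between -0.13 and 0.13 m and height (world z) of pot2_c between 0.031 and 0.042 m and x of pot3_c in the frame of showmat between -0.09 and 0.09 m and y of pot3_c in the frame of showmat between -0.13 and 0.13 m and height (world z) of pot3_c between 0.031 and 0.042 m), for 0.2 s.
2. the jar, off its hook, stands upright on the display mat (angle between jar_grip's own z axis and vertical below 0.1 rad and x of jar_grip in the frame of showmat between -0.09 and 0.09 m and y of jar_grip in the frame of showmat between -0.13 and 0.13 m and height (world z) of jar_grip between 0.133 and 0.144 m), for 0.2 s.
At the end, for the whole second after the job is handed in: Every pot present stands mouth-up (within about 6 degrees) directly on the display mat, and the jar stands upright (within about 6 degrees) on it too, each with its centre at least 20 mm inside the mat's edge (all of step 1 and all of step 2); the robot touches nothing.
It fails at once if a bystander (sample box, bowl or amber bottle) is moved more than 30 mm (distance of any of box1_c, box2_c, box3_c, box4_c, bowl1_c, bowl2_c, bottle_c from where it was at the start of the episode above 0.03 m).
Of pot1, pot2, pot3 only 2 to 3 are there at a start; the rules pass over those that are not, and their reading is None.
At some moment in a run one of pot1, pot2, pot3 may be knocked a few centimetres aside while the robot is not near it.
It also fails if it takes over 210 s, if anything falls off the work surface, if the arm or the gripper's body presses on something with over 40 N, if the wrist force passes 120 N, or if a joint passes its speed limit or range.

## Working session

There is one attempt and no reset: what is moved stays moved. The work goes in short steps, each a Python script; the robot and the scene stay as the last script left them, time stands still between calls to the robot, and variables do not carry over. Pictures are saved under pics/ and viewed, and the job is handed in when it is done.

```bash
mkdir -p pics; ls
python3 - <<'E'
from rig import robot
import cv2
for n in ["scene","top","wrist"]:
    cv2.imwrite(f"pics/{n}0.png",robot.grab_frame(n)[:,:,::-1])
    print(n,robot.camera_info(n))
print(robot.get_state())
E
```

```text
pics
scene {'fx': 443.7833829216903, 'fy': 443.7833829216903, 'cx': 281.9579519147902, 'cy': 212.46748207193684, 'rvec': array([ 2.34157649,  0.5275013 , -0.21540966]), 'tvec': array([-0.45677304, -0.04813502,  1.56390706])}
top {'fx': 389.5286161012334, 'fy': 389.5286161012334, 'cx': 275.78053802193466, 'cy': 205.71316991785196, 'rvec': array([ 2.12581567, -2.17848508,  0.14567651]), 'tvec': array([0.02783238, 0.52224558, 1.24825243])}
wrist {'fx': 292.5712071871488, 'fy': 292.5712071871488, 'cx': 277.6363800632799, 'cy': 208.8893723362408, 'rvec': array([-2.48138312,  1.5234344 ,  0.20152361]), 'tvec': array([-0.6244966 , -0.02672503,  0.3915778 ])}
{'time': 0.15, 'qpos': array([ 1.05950747,  0.41786786, -0.01031734,  1.61398179,  0.00468269,
        1.11069571, -0.05300244]), 'joint_vel': array([ 3.72289719e-05, -2.76668569e-03,  1.39844881e-03, -1.20760637e-03,
        2.04303486e-04,  3.46095454e-04, -2.08623417e-03]), 'effort': array([ 3.51845272e-03, -8.51533842e+01,  6.40287045e-01, -4.26139319e+01,
       -4.87714726e-02,  1.72038109e-02,  1.64558887e-04]), 'ee_pos': array([ 0.28283013, -0.55706496,  0.2239723 ]), 'tool_rot': array([[ 8.91659164e-01,  4.52707096e-01, -4.69686083e-04],
       [ 4.52707336e-01, -8.91658806e-01,  8.01107337e-04],
       [-5.61327562e-05, -9.26945034e-04, -9.99999569e-01]]), 'force': array([ 0.0940862 ,  0.25473072, -0.25027134]), 'moment': array([0.01390049, 0.02149852, 0.03668893]), 'opening': 0.09409578185861794}
```

View pics/scene0.png

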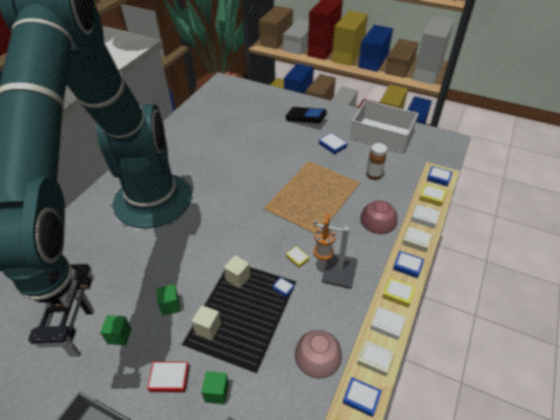

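View pics/top0.png

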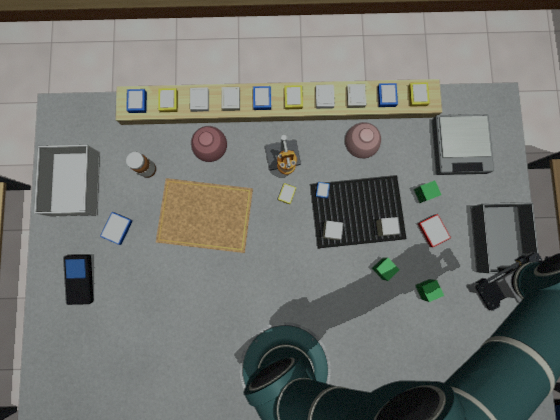

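View pics/wrist0.png

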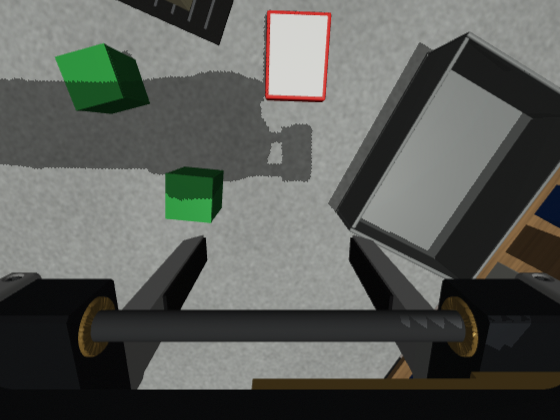

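The top view shows two cream pots on the dark mat at about (333,230) and (390,227). The same two are at (236,270) and (206,322) in the scene view. The cork mat is at (204,215), the hanging jar at (287,160), and three green look-alikes stand off the mat. Next I'll zoom in.

```bash
cat > h.py <<'E'
import numpy as np, cv2
from rig import robot
def cam(n):
    c=robot.camera_info(n); K=np.array([[c['fx'],0,c['cx']],[0,c['fy'],c['cy']],[0,0,1]])
    return K,np.array(c['rvec']),np.array(c['tvec'])
def ray(C,uv):
    K,r,t=C; R=cv2.Rodrigues(r)[0]
    d=R.T@np.linalg.inv(K)@np.array([uv[0],uv[1],1.]); return -R.T@t,d/np.linalg.norm(d)
def atz(C,uv,z):
    o,d=ray(C,uv); return o+d*(z-o[2])/d[2]
def tri(Cs,uvs):
    A=np.zeros((3,3));b=np.zeros(3)
    rs=[ray(C,u) for C,u in zip(Cs,uvs)]
    for o,d in rs:
        P=np.eye(3)-np.outer(d,d);A+=P;b+=P@o
    x=np.linalg.solve(A,b)
    return x,[float(np.linalg.norm((np.eye(3)-np.outer(d,d))@(x-o))) for o,d in rs]
def proj(C,p):
    return cv2.projectPoints(np.atleast_2d(np.array(p,float)),C[1],C[2],C[0],None)[0][:,0]
E
python3 - <<'E'
import cv2
def crop(n,x0,y0,x1,y1,s,o):
    im=cv2.imread(f"pics/{n}0.png")[y0:y1,x0:x1]
    cv2.imwrite(f"pics/{o}.png",cv2.resize(im,None,fx=s,fy=s,interpolation=cv2.INTER_CUBIC))
crop("top",150,120,410,260,3,"tc")
crop("scene",180,150,360,370,2.7,"sc")
E
```

```text
(no output)
```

View pics/tc.png

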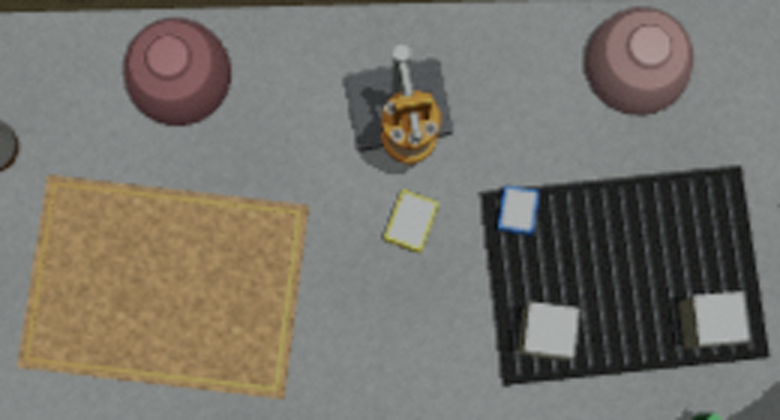

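View pics/sc.png

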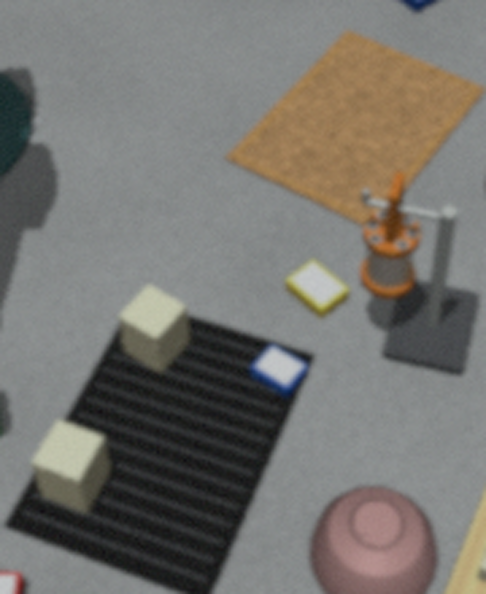

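Run:
```python
from h import *
np.set_printoptions(precision=4,suppress=True)
T=cam("top");S=cam("scene")
tp=lambda x,y:(x/3+150,y/3+120)
sp=lambda x,y:(x/2.7+180,y/2.7+150)
A=[(527,303),(579,307),(574,358),(523,352)];B=[(692,294),(746,291),(749,343),(697,346)]
for n,c,s in (("A",A,[(153,286),(190,320),(152,345),(121,318)]),("B",B,[(62,421),(109,438),(73,480),(34,460)])):
    P=np.array([atz(T,tp(*q),.069) for q in c]); print(n,P.mean(0)); 
    print(P[:,:2],[np.linalg.norm(P[i]-P[i-1]) for i in range(4)])
    for e in (P[1]-P[0],P[2]-P[1],P[2]-P[3],P[3]-P[0]): print(np.degrees(np.arctan2(e[1],e[0])))
    Q=np.array([atz(S,sp(*q),.069) for q in s]); print("scene",Q.mean(0))
    print("tri",tri([T,S],[tp(*np.mean(c,0)),sp(*np.mean(s,0))]))
for n,c in (("show",[(48,177),(307,207),(284,397),(20,366)]),("dry",[(481,192),(740,167),(768,355),(505,384)])):
    P=np.array([atz(T,tp(*q),.003) for q in c]); print(n,P.mean(0)[:2]);print(P[:,:2],[np.linalg.norm(P[i]-P[i-1]) for i in range(4)])
    for e in (P[1]-P[0],P[2]-P[1],P[2]-P[3],P[3]-P[0]): print(np.degrees(np.arctan2(e[1],e[0])))
P=np.array([atz(S,sp(*q),.003) for q in [(350,30),(484,90),(370,222),(230,157)]]);print("show scene",P.mean(0))
# hook tip and post top
print("posttop",tri([T,S],[tp(402,51),sp(449,213)]))
print("tip",tri([T,S],[tp(416,133),sp(366,195)]))
print("hanger top", tri([T,S],[tp(408,106),sp(398,182)]))
for q in [(345,75),(438,57),(452,130),(360,150)]: print("base",atz(T,tp(*q),.01))
for n,q in dict(box2=(411,220),box1=(519,210),bowl1=(177,72),bowl2=(638,60)).items(): print(n,atz(T,tp(*q),.02))
```

```text
A [ 0.4359 -0.1667  0.069 ]
[[ 0.4651 -0.1427]
 [ 0.4595 -0.1978]
 [ 0.4056 -0.19  ]
 [ 0.4132 -0.1364]] [np.float64(0.05225303722021262), np.float64(0.0553478118790534), np.float64(0.05445331478280662), np.float64(0.054143556443397516)]
-95.82474877449648
171.71259756598943
-98.1125988234968
172.9774000827852
scene [ 0.4461 -0.1729  0.069 ]
tri (array([ 0.4388, -0.1671,  0.0566]), [0.0025653774758587584, 0.0025653774758587454])
B [ 0.4436 -0.3479  0.069 ]
[[ 0.4704 -0.3187]
 [ 0.4722 -0.3763]
 [ 0.4169 -0.3758]
 [ 0.4151 -0.3206]] [np.float64(0.05537311069048533), np.float64(0.05767928976137259), np.float64(0.055317309039800186), np.float64(0.055223370273640306)]
-88.21434497644785
179.46931351096742
-88.11000814387673
-177.98643250369247
scene [ 0.4498 -0.3462  0.069 ]
tri (array([ 0.4462, -0.3469,  0.0663]), [0.0029671675721664403, 0.0029671675721665305])
show [0.5006 0.2544]
[[0.6282 0.387 ]
 [0.5863 0.0932]
 [0.3733 0.1222]
 [0.4147 0.4153]] [np.float64(0.2153406577766974), np.float64(0.296739879477329), np.float64(0.2150087271039301), np.float64(0.29600055285497634)]
-98.105354
[... 219 characters left out ...]
152297), np.float64(0.2145519712179918), np.float64(0.2949421355030338)]
-85.8084247887615
-175.43430487654007
-85.15175668371448
-175.06205826789608
show scene [0.5058 0.2577 0.003 ]
posttop (array([ 0.7052, -0.0131,  0.198 ]), [0.0011698988029443895, 0.0011698988029443678])
tip (array([ 0.6215, -0.0251,  0.1977]), [4.475058728546597e-05, 4.475058728554915e-05])
hanger top (array([ 0.6468, -0.0154,  0.2182]), [0.004019500297620824, 0.004019500297620888])
base [0.7373 0.0468 0.01  ]
base [ 0.7559 -0.0602  0.01  ]
base [ 0.6699 -0.0734  0.01  ]
base [0.6492 0.0316 0.01  ]
box2 [ 0.5657 -0.0236  0.02  ]
box1 [ 0.5741 -0.1445  0.02  ]
bowl1 [0.7425 0.2373 0.02  ]
bowl2 [ 0.7437 -0.2868  0.02  ]
```

```bash
cat > fit.py <<'E'
from h import *
from scipy.spatial.transform import Rotation as Ro
from scipy.optimize import least_squares
import itertools
rng=np.random.default_rng(0)
D=[]
s=robot.get_state(); D.append((s['qpos'],s['ee_pos'],s['tool_rot']))
while len(D)<60:
    az=rng.uniform(-1.2,1.2); r=rng.uniform(.4,.75)
    p=np.array([r*np.cos(az),r*np.sin(az),rng.uniform(.1,.45)])
    R=Ro.from_euler('z',az+rng.uniform(-1,1)).as_matrix()@np.diag([1,-1,-1])@Ro.from_rotvec(rng.uniform(-.7,.7,3)).as_matrix()
    q=robot.ik(p,R)
    if q is not None: D.append((np.array(q),p,R))
np.savez("D.npz",q=[d[0] for d in D],p=[d[1] for d in D],R=[d[2] for d in D])
print(len(D), robot.get_state()['time'])
E
python3 fit.py
cat > fk.py <<'E'
import numpy as np
from scipy.spatial.transform import Rotation as Ro
def fk(th,q,full=False):
    # th: 8 rotvec (tool/zero offsets) ; 7 links translations x,z ; axes fixed alternate
    q=np.asarray(q);R=np.eye(3);p=np.zeros(3);pts=[]
    sg=SG
    for i in range(7):
        tr=th[3*i:3*i+3]; p=p+R@tr; pts.append(p)
        ax=np.array([0,0,1.]) if i%2==0 else np.array([0,1.,0])
        R=R@Ro.from_rotvec(ax*sg[i]*q[i]).as_matrix()
    p=p+R@th[21:24]; R=R@Ro.from_rotvec(th[24:27]).as_matrix()
    return (p,R,pts) if full else (p,R)
SG=[-1,1,-1,1,-1,1,-1]
E
python3 - <<'E'
import numpy as np,itertools,fk
from scipy.optimize import least_squares
from scipy.spatial.transform import Rotation as Ro
np.set_printoptions(precision=4,suppress=True)
d=np.load("D.npz");Q,P,RR=d['q'],d['p'],d['R']
# rotation-only sign search, offset tool = Rot
best=[]
for s in itertools.product([1,-1],repeat=7):
    if s[1]<0: continue
    fk.SG=list(s)
    th=np.zeros(27)
    M=[fk.fk(th,q)[1].T@R for q,R in zip(Q[:12],RR[:12])]
    m=np.mean(M,0); best.append((np.mean([np.linalg.norm(x-m) for x in M]),s,m))
best.sort(key=lambda b:b[0])
for b in best[:3]: print(b)
fk.SG=list(best[0][1]); U,_,V=np.linalg.svd(best[0][2]); 
th0=np.zeros(27); th0[24:]=Ro.from_matrix(U@V).as_rotvec(); th0[5]=.3;th0[11]=.4;th0[17]=.4;th0[23]=.3
def f(th):
    r=[]
    for q,p,R in zip(Q,P,RR):
        a,b=fk.fk(th,q); r+=[*(a-p),*(0.3*(b-R)).ravel()]
    return np.concatenate([r,1e-4*(th-0)])
o=least_squares(f,th0); print(o.cost,np.abs(o.fun[:-27]).max()); print(o.x[:24].reshape(8,3)); print(o.x[24:])
np.savez("th.npz",th=o.x,sg=fk.SG)
E
```

```text
60 0.15
(np.float64(1.87082879200382e-11), (-1, 1, -1, 1, -1, 1, -1), array([[-0., -1., -0.],
       [ 1., -0., -0.],
       [ 0., -0.,  1.]]))
(np.float64(0.8711820233977744), (-1, 1, -1, -1, 1, 1, 1), array([[-0.0549,  0.7967, -0.0532],
       [ 0.848 ,  0.0736, -0.0188],
       [-0.1232, -0.1117, -0.7827]]))
(np.float64(1.0854029411746366), (-1, 1, -1, -1, 1, -1, -1), array([[ 0.0307, -0.6838, -0.1731],
       [ 0.7069,  0.0777,  0.1392],
       [-0.2584, -0.0809,  0.6808]]))
1.3976057158415338e-08 6.225696069783737e-10
[[ 0.      0.      0.1445]
 [ 0.     -0.0073  0.1445]
 [-0.     -0.0072  0.2509]
 [ 0.     -0.008   0.2509]
 [-0.     -0.0079  0.2349]
 [ 0.     -0.0002  0.2349]
 [-0.     -0.0002  0.1574]
 [-0.     -0.      0.1574]]
[ 0.     -0.      1.5708]
```

Run:
```python
from h import *
np.set_printoptions(precision=4,suppress=True)
K,r,t=cam("wrist");R=cv2.Rodrigues(r)[0];s=robot.get_state()
print("cam in tool",s['tool_rot'].T@(-R.T@t-s['ee_pos'])); print(s['tool_rot'].T@R.T)
im=cv2.imread("pics/scene0.png")[0:380,0:230]
cv2.imwrite("pics/arm.png",cv2.resize(im,None,fx=1.55,fy=1.55,interpolation=cv2.INTER_CUBIC))
import fk;d=np.load("th.npz");fk.SG=list(d['sg']);p,RR,pts=fk.fk(d['th'],s['qpos'],True)
pts=np.array(pts+[p]);print(pts)
# true joint centers: shoulder etc
for z,nm in ((pts[1],'sh'),(pts[3],'el'),(pts[5],'wr'),(p,'tcp')): print(nm,z,proj(cam("scene"),z),proj(cam("scene"),z)*1.55)
```

```text
cam in tool [ 0.0755 -0.0002 -0.1608]
[[-0.0003 -0.9659 -0.2591]
 [ 1.     -0.0004  0.0003]
 [-0.0004 -0.2591  0.9659]]
[[ 0.      0.      0.1445]
 [-0.0063 -0.0035  0.2891]
 [ 0.0372 -0.0959  0.5184]
 [ 0.0801 -0.1887  0.7477]
 [ 0.1782 -0.3749  0.6432]
 [ 0.2831 -0.5572  0.5387]
 [ 0.2829 -0.5572  0.3813]
 [ 0.2828 -0.5571  0.224 ]]
sh [-0.0063 -0.0035  0.2891] [[129.2154 131.9802]] [[200.2838 204.5693]]
el [ 0.0801 -0.1887  0.7477] [[44.6117  5.4992]] [[69.1481  8.5237]]
wr [ 0.2831 -0.5572  0.5387] [[ 16.9479 236.2953]] [[ 26.2693 366.2576]]
tcp [ 0.2828 -0.5571  0.224 ] [[ 80.2085 328.6047]] [[124.3232 509.3372]]
```

View pics/arm.png

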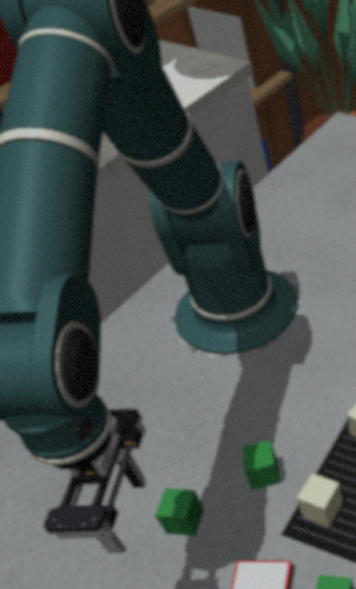

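```bash
cat > kin.py <<'E'
import numpy as np, fk
from scipy.optimize import least_squares
from scipy.spatial.transform import Rotation as Ro
_d=np.load("th.npz");fk.SG=list(_d['sg']);TH=_d['th']
LO=np.array([-2.81,-.39,-1.27,.06,-1.19,.19,-2.82])+.03
HI=np.array([2.81,2.02,1.25,2.57,4.33,2.,2.82])-.03
def F(q,full=False): return fk.fk(TH,q,full)
def frame(head,tilt,flip):
    """tool z at heading (rad), tilt down; jaw y horizontal; flip=+1: tool x up-ish, -1: down"""
    t=np.array([np.cos(head)*np.cos(tilt),np.sin(head)*np.cos(tilt),-np.sin(tilt)])
    y=np.cross(t,[0,0,1.]);y/=np.linalg.norm(y)   # x=y x z
    x=np.cross(y,t)
    if x[2]*flip<0: x,y=-x,-y
    return np.stack([x,y,t],1)
def ik(p,R,q0=None,n=40,seed=0,reg=0.0):
    rng=np.random.default_rng(seed);out=[]
    starts=[q0] if q0 is not None else []
    starts+= [rng.uniform(LO,HI) for _ in range(n)]
    def f(q):
        a,b=F(q); r=np.concatenate([(a-p)*3,(b-R).ravel()])
        return r
    for s in starts:
        o=least_squares(f,np.clip(s,LO+1e-6,HI-1e-6),bounds=(LO,HI),max_nfev=60)
        if o.cost<1e-10: out.append(o.x)
    return out
def joints(q):
    p,R,pts=F(q,True); return pts[1],pts[3],pts[5],p,R
def segdist(a,b,c,d,n=15):
    u=np.linspace(0,1,n)[:,None];A=a+(b-a)*u;B=c+(d-c)*u
    return np.min(np.linalg.norm(A[:,None]-B[None],axis=2))
def clear(q):
    """(table clearance of forearm/wrist, base clearance, elbow z)"""
    s,e,w,p,R=joints(q)
    fl=w+(p-w)*.4
    base=segdist(e,w,np.zeros(3),np.array([0,0,.28])); base2=segdist(w,p,np.zeros(3),np.array([0,0,.45]))
    return w[2],fl[2],e[2],base,base2
E
python3 - <<'E'
from kin import *
np.set_printoptions(precision=3,suppress=True)
import time
t0=time.time()
def scan(name,p,heads,tilt):
  for h in heads:
    for fl in (1,-1):
        R=frame(np.radians(h),np.radians(tilt),fl)
        sols=ik(np.array(p),R,n=16)
        sols=[q for q in sols if clear(q)[2]>.2]
        sols.sort(key=lambda q:-min(clear(q)[3]-.17,clear(q)[4]-.17,.05)-.02*np.min(np.minimum(q-LO,HI-q)))
        print(name,h,fl,len(sols), (sols[0],np.array(clear(sols[0]))) if sols else '')
scan("A",[.436,-.167,.04],[-97,83,-7],13)
scan("B",[.444,-.348,.04],[-88.5,91.5,1.5],13)
scan("M1",[.47,.26,.044],[-90,-60,0,30,60,90],11)
print(time.time()-t0)
E
```

```text
A -97 1 8 (array([-0.411,  0.971,  0.077,  2.009,  1.038,  1.369,  1.748]), array([0.111, 0.082, 0.573, 0.458, 0.453]))
A -97 -1 9 (array([-0.627,  1.015,  0.328,  2.016,  0.896,  1.197, -1.287]), array([0.111, 0.082, 0.556, 0.457, 0.453]))
A 83 1 8 (array([ 1.278,  1.164, -0.626,  1.682, -0.426,  1.358,  0.883]), array([0.111, 0.083, 0.483, 0.501, 0.467]))
A 83 -1 8 (array([ 1.193,  1.117, -0.503,  1.685, -0.524,  1.397, -2.168]), array([0.111, 0.083, 0.505, 0.501, 0.467]))
A -7 1 0 
A -7 -1 0 
B -88.5 1 7 (array([ 0.235,  0.966, -0.229,  2.123,  1.694,  1.523,  1.659]), array([0.111, 0.082, 0.573, 0.427, 0.438]))
B -88.5 -1 10 (array([ 0.227,  0.965, -0.221,  2.124,  1.69 ,  1.516, -1.484]), array([0.111, 0.082, 0.573, 0.427, 0.438]))
B 91.5 1 7 (array([ 1.35 ,  1.417, -0.861,  1.131, -0.068,  1.816,  0.65 ]), array([0.111, 0.083, 0.36 , 0.504, 0.564]))
B 91.5 -1 9 (array([ 1.327,  1.393, -0.804,  1.132, -0.111,  1.817, -2.456]), array([0.111, 0.083, 0.372, 0.504, 0.564]))
B 1.5 1 5 (array([0.639, 1.084, 0.507, 2.263, 4.095, 1.788, 1.427]), array([0.111, 0.082, 0.527, 0.382, 0.382]
[... 891 characters left out ...]
  2.51 ,  3.532,  1.508,  2.764]), array([0.104, 0.08 , 0.285, 0.228, 0.228]))
M1 30 -1 5 (array([ 0.301,  1.369, -0.743,  2.513,  3.462,  1.643, -0.66 ]), array([0.104, 0.08 , 0.384, 0.228, 0.228]))
M1 60 1 5 (array([-0.276,  1.025,  0.197,  2.38 ,  4.033,  1.669,  1.661]), array([0.104, 0.08 , 0.551, 0.316, 0.316]))
M1 60 -1 5 (array([-0.311,  1.034,  0.231,  2.381,  4.021,  1.697, -1.5  ]), array([0.104, 0.08 , 0.547, 0.316, 0.316]))
M1 90 1 7 (array([ 0.893,  1.403, -1.012,  2.021, -0.532,  0.572,  0.804]), array([0.104, 0.08 , 0.366, 0.443, 0.47 ]))
M1 90 -1 8 (array([ 0.791,  1.278, -0.876,  2.023, -0.822,  0.673, -2.099]), array([0.104, 0.08 , 0.428, 0.446, 0.47 ]))
20.344199895858765
```

```bash
cat >> kin.py <<'E'
def near(p,R,q0,n=30,w=None):
    S=ik(np.array(p),R,q0,n=n); S=[q for q in S if clear(q)[2]>.25]
    S.sort(key=lambda q:np.max(np.abs(q-q0))); return S
def path(q0,q1,n=21):
    """min heights along a joint line: wrist, tcp; min base clearance"""
    c=[];t=[]
    for u in np.linspace(0,1,n):
        q=q0+(q1-q0)*u; c.append(clear(q)); t.append(F(q)[0])
    c=np.array(c);t=np.array(t)
    return dict(wrist=c[:,0].min(),elbow=c[:,2].min(),base=c[:,3:].min(),tcpz=t[:,2].min(),tx=t[:,0].max(),mid=t[n//2])
E
python3 - <<'E'
from h import *; from kin import *
np.set_printoptions(precision=3,suppress=True)
R=frame(0,np.radians(90)-1e-6,1)  # x up-ish arbitrary
# tool down, x along +world x so camera ahead
R=np.array([[1,0,0],[0,-1,0],[0,0,-1.]])
q=robot.ik([.36,-.26,.33],R); print(q)
q0=robot.get_state()['qpos']; print(path(q0,np.array(q)))
robot.goto_joints(q)
print(robot.get_state()['time'])
C=cam("wrist"); np.savez("w1.npz",K=C[0],r=C[1],t=C[2])
cv2.imwrite("pics/w1.png",robot.grab_frame("wrist")[:,:,::-1])
E
```

```text
[ 0.645 -0.004 -0.088  1.892 -0.     1.254 -1.014]
{'wrist': np.float64(0.538697556700221), 'elbow': np.float64(0.747720373758204), 'base': np.float64(0.44407254806964674), 'tcpz': np.float64(0.2239723045524567), 'tx': np.float64(0.3626578573594906), 'mid': array([ 0.35 , -0.408,  0.287])}
1.3833
```

View pics/w1.png

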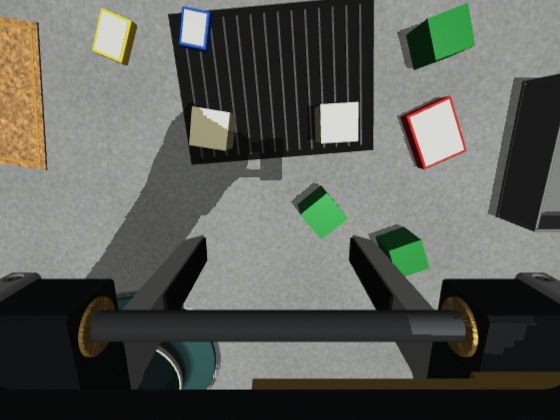

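The wrist view shows pot A, half shaded, around (211,129) and pot B around (340,122). No third pot is visible. I'll triangulate their heights against the top camera.

Run:
```python
import cv2
im=cv2.imread("pics/w1.png")[90:165,175:375]
cv2.imwrite("pics/w1c.png",cv2.resize(im,None,fx=4,fy=4,interpolation=cv2.INTER_CUBIC))
```

```text
(no output)
```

View pics/w1c.png

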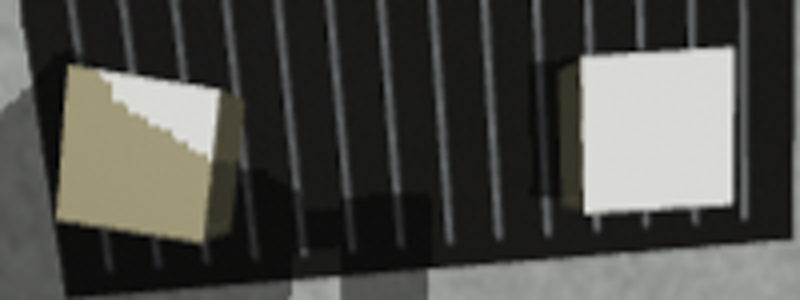

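Run:
```python
from h import *
np.set_printoptions(precision=4,suppress=True)
d=np.load("w1.npz");W=(d['K'],d['r'],d['t']);T=cam("top")
wp=lambda q:(q[0]/4+175-.4,q[1]/4+90-.4); tp=lambda q:(q[0]/3+150-.3,q[1]/3+120-.3)
for n,w,t in (("A",[(68,64),(221,90),(204,243),(57,219)],[(527,303),(579,307),(574,358),(523,352)]),
              ("B",[(580,57),(734,46),(735,203),(585,215)],[(692,294),(746,291),(749,343),(697,346)])):
    P=np.array([atz(W,wp(q),.069) for q in w]); print(n,P.mean(0)); print([np.linalg.norm(P[i]-P[i-1]) for i in range(4)])
    for e in (P[1]-P[0],P[2]-P[3],P[0]-P[3],P[1]-P[2]): print(np.degrees(np.arctan2(e[1],e[0])))
    for a,b in zip(w,t): print(tri([W,T],[wp(a),tp(b)]))
```

```text
A [ 0.438  -0.1654  0.069 ]
[np.float64(0.05218923394383279), np.float64(0.05242650254410225), np.float64(0.05213645645981771), np.float64(0.05202069329952476)]
-99.27512433915717
-99.22028502300606
-8.630588255683715
-9.075942530920292
(array([ 0.4674, -0.1424,  0.0647]), [0.0008992278053440481, 0.0008992278053441127])
(array([ 0.4596, -0.196 ,  0.0742]), [0.00040092658985120175, 0.0004009265898511306])
(array([ 0.4073, -0.188 ,  0.0732]), [0.000999830939558003, 0.0009998309395578453])
(array([ 0.4153, -0.1354,  0.0674]), [0.0010188251743503956, 0.0010188251743505133])
B [ 0.4458 -0.3458  0.069 ]
[np.float64(0.05263026057599706), np.float64(0.052273224090937175), np.float64(0.05207622766911569), np.float64(0.052654816923625586)]
-86.16223932940336
-85.55663063912678
4.007237972439746
4.425654483668188
(array([ 0.4707, -0.3177,  0.0695]), [0.000637935710119148, 0.0006379357101191779])
(array([ 0.4647, -0.3461,  0.1609]), [0.0005618346411402344, 0.0005618346411401867])
(array([ 0.4201, -0.3834,  0.0387]), [0.0012934838901513947, 0.001293483890151353])
(array([ 0.4169, -0.3237,  0.0541]), [0.00010239250387589993, 0.00010239250387588388])
```

```bash
cat > plan.py <<'E'
from kin import *
from h import *
np.set_printoptions(precision=3,suppress=True)
rad=np.radians
MC=np.array([.5035,.256]); MY=rad(-8)
def mat(x,y): return MC+np.array([[np.cos(MY),-np.sin(MY)],[np.sin(MY),np.cos(MY)]])@[x,y]
def chain(pot,hg,ph,mxy,hm,q0,verbose=True,zl=.26):
    best=None
    for fl in (1,-1):
        A=near([*pot,zl],frame(hg,ph,fl),q0,n=14)
        for qa in A:
            lo=ik(np.array([*pot,.038]),frame(hg,ph,fl),qa,n=0)
            if not lo or np.max(np.abs(lo[0]-qa))>1.2: continue
            B=near([*mxy,zl],frame(hm,rad(11),-fl),qa,n=14)
            for qb in B[:4]:
                lb=ik(np.array([*mxy,.05]),frame(hm,rad(11),-fl),qb,n=0)
                if not lb or np.max(np.abs(lb[0]-qb))>1.2: continue
                c=np.max(np.abs(qb-qa)/[1.89,1.89,2.39,2.39,3.,3.,3.])+.5*np.max(np.abs(qa-q0)/[1.89,1.89,2.39,2.39,3.,3.,3.])
                pp=path(qa,qb)
                if pp['wrist']<.16 or pp['tcpz']<.15 or pp['base']<.22 or pp['tx']>.62: continue
                if best is None or c<best[0]: best=(c,fl,qa,qb,lo[0],lb[0],pp)
    return best
E
python3 - <<'E'
from plan import *
q0=robot.get_state()['qpos']
for hm in (-8,-30,-60,20):
    m=mat(.02,.095)
    b=chain([.438,-.1654],rad(-99),rad(13),m,rad(hm),q0)
    print(hm,m,b)
    if b: print(path(q0,b[2]))
E
```

```text
-8 [0.537 0.347] (np.float64(1.221110452472944), -1, array([-0.013,  0.55 , -0.392,  2.038,  1.122,  1.794, -1.144]), array([-1.795,  0.666,  0.85 ,  2.195,  1.633,  0.81 ,  1.958]), array([-0.074,  1.003, -0.307,  1.968,  1.19 ,  1.654, -1.492]), array([-1.643,  1.128,  0.609,  2.112,  1.69 ,  0.839,  1.493]), {'wrist': np.float64(0.27965532025421097), 'elbow': np.float64(0.6874471217944409), 'base': np.float64(0.41841671593889346), 'tcpz': np.float64(0.2190054252390392), 'tx': np.float64(0.5844302111442355), 'mid': array([0.572, 0.046, 0.219])})
{'wrist': np.float64(0.3307272693597916), 'elbow': np.float64(0.7152422567646297), 'base': np.float64(0.3976945611304885), 'tcpz': np.float64(0.25329897644043875), 'tx': np.float64(0.43799999999999956), 'mid': array([ 0.33 , -0.225,  0.254])}
-30 [0.537 0.347] (np.float64(1.3004490212379625), -1, array([-0.013,  0.55 , -0.392,  2.038,  1.122,  1.794, -1.144]), array([-0.774,  0.666, -0.462,  1.879,  1.544,  1.698,  2.196]), array([-0.074,  1.003, -0.307,  1.968,  1.19 ,  1.654, -1.492]), array([-0.926,  1.026, -0.258,  1.816,  1.565,  1.602
[... 1394 characters left out ...]
2,  1.794, -1.144]), array([-0.189,  0.463, -0.751,  2.398,  2.533,  1.213,  2.057]), array([-0.074,  1.003, -0.307,  1.968,  1.19 ,  1.654, -1.492]), array([-0.779,  0.965, -0.084,  2.322,  2.659,  1.537,  1.566]), {'wrist': np.float64(0.31997214361898085), 'elbow': np.float64(0.7152422567646297), 'base': np.float64(0.33670322952435927), 'tcpz': np.float64(0.25857651632169537), 'tx': np.float64(0.6196381570978367), 'mid': array([0.607, 0.016, 0.261])})
{'wrist': np.float64(0.3307272693597916), 'elbow': np.float64(0.7152422567646297), 'base': np.float64(0.3976945611304885), 'tcpz': np.float64(0.25329897644043875), 'tx': np.float64(0.43799999999999956), 'mid': array([ 0.33 , -0.225,  0.254])}
```

```bash
cat >> plan.py <<'E'
V=np.array([1.89,1.89,2.39,2.39,3.,3.,3.])
def pathpts(qs,n=15):
    out=[]
    for a,b in zip(qs[:-1],qs[1:]):
        for u in np.linspace(0,1,n): out.append(a+(b-a)*u)
    return out
def okpath(qs,jar=np.array([.645,-.017])):
    m=9
    for q in pathpts(qs):
        s,e,w,p,R=joints(q); c=clear(q)
        if c[0]<.2 or min(c[3:])<.2 or c[2]<.3: return -1
        # jar column distance: tips & body
        for k,hw in ((.045,.05),(0,.06),(-.1,.09),(-.2,.09),(-.315,.09)):
            x=p+R[:,2]*k
            if x[2]<.36: m=min(m,np.linalg.norm(x[:2]-jar)-hw-.03)
        # low
        if p[2]+.06*R[2,2]<.14: return -1
    return m
E
python3 - <<'E'
from plan import *
print("box4",[atz(cam("top"),u,.025) for u in [(110,211),(132,224),(122,243),(101,231)]], "bottle",atz(cam("top"),(137,158),.13))
q0=robot.get_state()['qpos']
m=mat(.02,.095); pot=[.438,-.1654]
res=[]
for hm in (-8,-20):
  for fl in (1,-1):
    A=near([*pot,.24],frame(rad(-99),rad(13),fl),q0,n=25)
    B0=ik(np.array([*m,.24]),frame(rad(hm),rad(11),-fl),None,n=25)
    for qa in A:
      lo=ik(np.array([*pot,.038]),frame(rad(-99),rad(13),fl),qa,n=0)
      if not lo or np.max(np.abs(lo[0]-qa))>1.0: continue
      for qb in B0:
        lb=ik(np.array([*m,.05]),frame(rad(hm),rad(11),-fl),qb,n=0)
        if not lb or np.max(np.abs(lb[0]-qb))>1.0: continue
        if np.max(np.abs(qa-qb)/V)>1.8: continue
        for dj2,dj4 in ((0,0),(-.3,.2),(-.3,.4),(-.5,.3)):
          qv=(qa+qb)/2; qv[1]+=dj2;qv[3]+=dj4
          if (qv<LO).any() or (qv>HI).any(): continue
          k=okpath([qa,qv,qb])
          if k>.04: res.append((np.max(np.abs(qa-qb)/V)+.5*np.max(np.abs(qa-q0)/V)-2*min(k,.1)-.5*min(np.min(np.minimum(qb-LO,HI-qb)),.2),hm,fl,k,qa,qv,qb,lb[0]))
res.sort(key=lambda r:r[0])
print(len(res))
for r in res[:4]: print(*r)
r=res[0]; np.savez("planA.npz",hm=r[1],fl=r[2],qa=r[4],qv=r[5],qb=r[6]); print(F(r[5])[0],path(q0,r[4]),okpath([q0,r[4]]))
E
```

```text
box4 [array([0.52 , 0.565, 0.025]), array([0.475, 0.491, 0.025]), array([0.413, 0.522, 0.025]), array([0.454, 0.592, 0.025])] bottle [0.67  0.442 0.13 ]
1533
1.0452007008650093 -8 -1 0.040108140686217736 [-0.011  0.591 -0.396  2.041  1.127  1.785 -1.185] [-0.823  0.308  0.122  2.517  1.405  1.361  0.371] [-1.635  0.626  0.639  2.193  1.684  0.937  1.927] [-1.531  1.062  0.48   2.109  1.732  0.965  1.526]
1.0487225234033382 -8 -1 0.04029512412774336 [-0.011  0.591 -0.396  2.041  1.127  1.785 -1.185] [-0.789  0.294  0.08   2.516  1.413  1.387  0.377] [-1.568  0.598  0.555  2.191  1.698  0.988  1.939] [-1.476  1.037  0.417  2.107  1.751  1.021  1.542]
1.0524722251839793 -8 -1 0.040534084733605355 [-0.011  0.591 -0.396  2.041  1.127  1.785 -1.185] [-0.751  0.282  0.033  2.514  1.421  1.413  0.383] [-1.492  0.573  0.461  2.188  1.714  1.04   1.952] [-1.414  1.013  0.347  2.105  1.773  1.082  1.561]
1.0534442134289013 -8 -1 0.040071245817928855 [ 0.052  0.606 -0.473  2.039  1.146  1.823 -1.2  ] [-0.792  0.316  0.083  2.516  1.415  1.38   0.364] [-1.635  0.626  0.639  2.193  1.684  0.937  1.927] [-1.531  1.062  0.48   2.109  1.732  0.965  1.526]
[ 0.425 -0.078  0.255] {'wrist': np.float64(0.3107336146679601), 'elbow': np.float64(0.7042302867845093), 'base': np.float64(0.39787621033213255), 'tcpz': np.float64(0.24000000000000052), 'tx': np.float64(0.4379999999999996), 'mid': array([ 0.33 , -0.225,  0.246])} 0.047310716237548955
```

Run:
```python
from plan import *
d=np.load("planA.npz")
robot.goto_joints(d['qa'])
s=robot.get_state();print(s['time'],s['ee_pos'])
print(robot.move_linear([.438,-.1654,.10],velocity=.15))
cv2.imwrite("pics/a1.png",robot.grab_frame("scene")[:,:,::-1])
cv2.imwrite("pics/a1w.png",robot.grab_frame("wrist")[:,:,::-1])
print(robot.get_state()['time'],robot.get_state()['force'])
```

```text
2.5167 [ 0.437 -0.167  0.24 ]
False
3.7 [ 1.093 -0.066 -0.07 ]
```

View pics/a1.png

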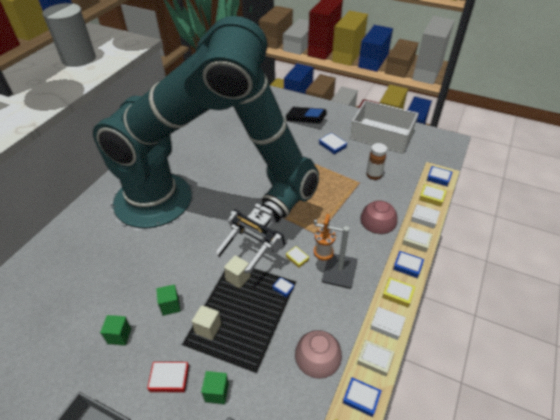

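View pics/a1w.png

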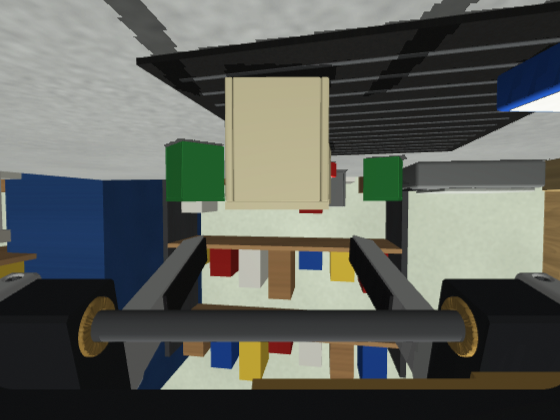

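The wrist view is upside down here. The pot sits centred between the fingers, at u≈277. I'll descend and grip.

Run:
```python
from plan import *
print("hit",robot.move_linear([.438,-.1654,.038],velocity=.08,threshold=12))
s=robot.get_state();print(s['time'],s['ee_pos'],s['force'])
cv2.imwrite("pics/a2.png",robot.grab_frame("scene")[:,:,::-1][130:330,130:400].repeat(2,0).repeat(2,1))
if s['ee_pos'][2]<.042:
    robot.gripper_to(.045)
    s=robot.get_state();print(s['time'],s['opening'],s['force'])
    robot.move_linear([.438,-.1654,.24],velocity=.12)
    s=robot.get_state();print(s['time'],s['opening'],s['force'],s['ee_pos'])
    cv2.imwrite("pics/a3.png",robot.grab_frame("scene")[:,:,::-1])
```

```text
hit False
4.625 [ 0.438 -0.165  0.038] [ 0.36  -0.498  0.365]
5.4 0.051648918518332206 [0.308 0.034 0.204]
7.2333 0.05166310398351095 [-0.241  0.57  -2.129] [ 0.438 -0.165  0.24 ]
```

```bash
python3 -c "
import cv2,os
a=cv2.imread('pics/a2.png')
print(a.shape, os.path.exists('pics/a3.png'))"
```

```text
(400, 540, 3) True
```

View pics/a2.png

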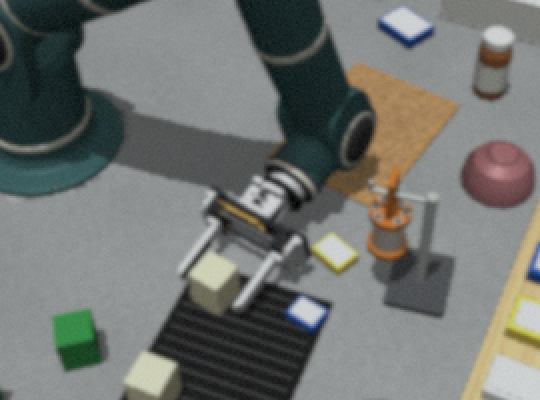

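View pics/a3.png

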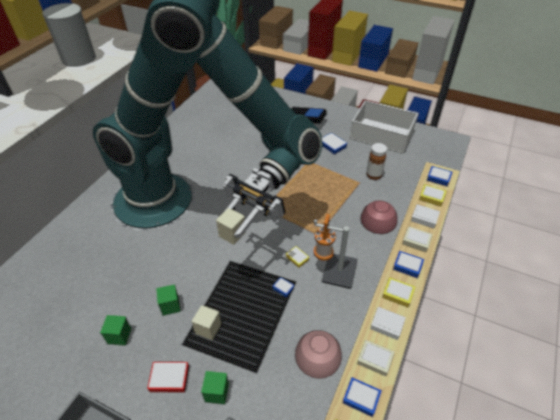

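```bash
cat > place.py <<'E'
from plan import *
def place(qv,qb,mxy,hm):
    h=np.array([np.cos(hm),np.sin(hm),0]); 
    robot.goto_joints(qv); robot.goto_joints(qb)
    s=robot.get_state();print(s['time'],s['ee_pos'],s['opening'])
    robot.move_linear([*mxy,.07],velocity=.15)
    hit=robot.move_linear([*mxy,.036],velocity=.03,threshold=5)
    s=robot.get_state();print("contact",hit,s['time'],s['ee_pos'],s['force'])
    cv2.imwrite("pics/p%.0f.png"%(s['time']*10),robot.grab_frame("scene")[:,:,::-1][100:310,180:450].repeat(2,0).repeat(2,1))
    p=s['ee_pos']
    hit=robot.move_linear(p-h*.013+[0,0,-.006],velocity=.03,threshold=30)
    s=robot.get_state();print("pivot",hit,s['time'],s['ee_pos'],s['force'])
    cv2.imwrite("pics/p%.0f.png"%(s['time']*10),robot.grab_frame("scene")[:,:,::-1][100:310,180:450].repeat(2,0).repeat(2,1))
    print("pic",s['time']*10)
E
python3 - <<'E'
from place import *
d=np.load("planA.npz")
m=mat(.035,.095)
hm=rad(float(d['hm']))
qb=ik(np.array([*m,.24]),frame(hm,rad(11),-int(d['fl'])),d['qb'],n=0)[0]; print(qb-d['qb'])
place(d['qv'],qb,m,hm)
E
ls -t pics|head -3
```

```text
[ 0.031  0.008  0.003 -0.014  0.028 -0.016 -0.007]
10.35 [0.552 0.344 0.24 ] 0.051942071610067704
contact True 12.5167 [0.552 0.345 0.042] [-0.347  0.823  5.281]
pivot False 13.175 [0.54  0.347 0.037] [ 0.289 -0.943 13.484]
pic 131.75
p132.png
p125.png
a3.png
```

View pics/p125.png

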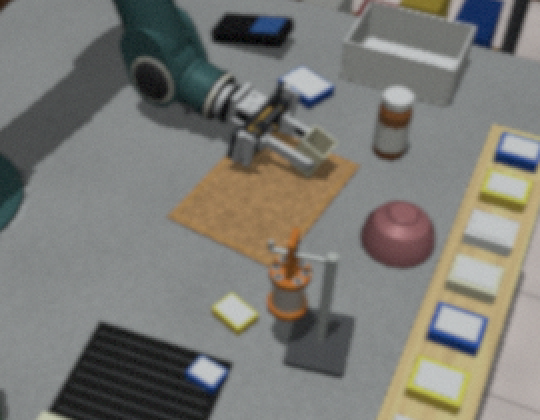

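View pics/p132.png

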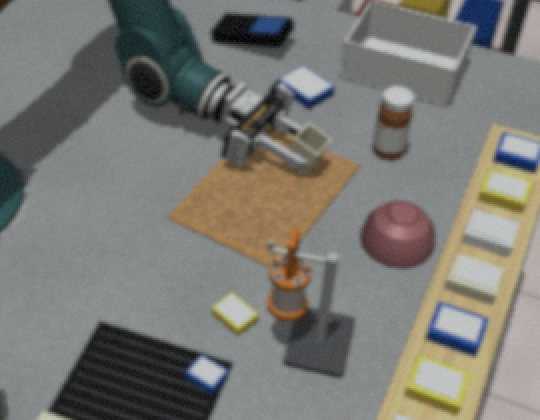

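Contact came at TCP z 0.042, as predicted (0.0419), and the pot has pivoted to nearly upright with its mouth up. Releasing.

```bash
cat >> place.py <<'E'
def release(name):
    robot.gripper_to(.08)
    s=robot.get_state();print(s['time'],s['opening'],s['force'])
    t=s['tool_rot'][:,2]
    robot.move_linear(s['ee_pos']-t*.11,velocity=.15)
    p=robot.get_state()['ee_pos']; 
    robot.move_linear([p[0],p[1],.24],velocity=.25)
    for n in("scene","top"): cv2.imwrite(f"pics/{name}_{n}.png",robot.grab_frame(n)[:,:,::-1])
    print(robot.get_state()['time'])
E
python3 - <<'E'
from place import *
release("r1")
E
```

```text
13.8583 0.08022316844327873 [-0.559 -0.336  0.004]
15.725
```

View pics/r1_scene.png

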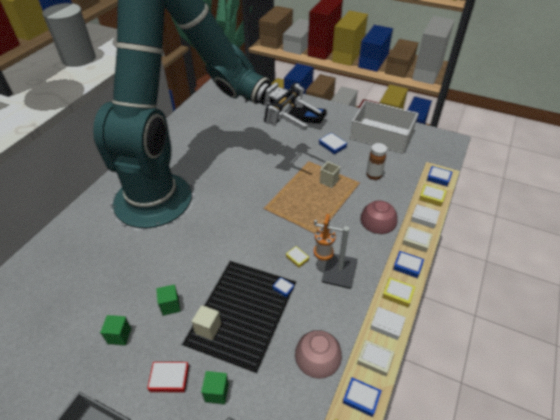

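View pics/r1_top.png

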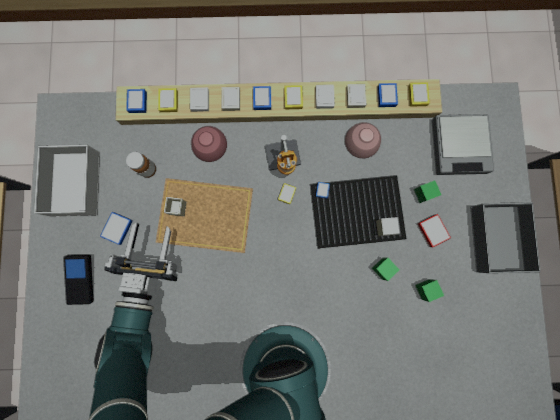

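Pot 1 stands mouth-up on the cork at top-view (175,206). Pot B is still at about (390,227). I'll measure both.

```bash
cat > seg.py <<'E'
from plan import *
def white(img,x0,y0,x1,y1,th=150):
    g=img[y0:y1,x0:x1]; m=((g.min(2)>th)).astype(np.uint8)
    n,l,st,c=cv2.connectedComponentsWithStats(m); i=1+np.argmax(st[1:,4])
    pts=np.argwhere(l==i)[:,::-1].astype(np.float32); r=cv2.minAreaRect(pts)
    return c[i]+[x0,y0],st[i,4],r
E
python3 - <<'E'
from seg import *
T=cam("top");im0=cv2.imread("pics/top0.png");im=cv2.imread("pics/r1_top.png")
for a in (im0,im):
    c,n,r=white(a,372,212,405,242); print(c,n,r[1:],atz(T,c,.069))
c,n,r=white(im,162,192,190,222,110);print(c,n,r,atz(T,(175,206),.069))
dd=im[185:225,155:195]; cv2.imwrite("pics/r1c.png",cv2.resize(dd,None,fx=12,fy=12,interpolation=cv2.INTER_CUBIC))
q0=robot.get_state()['qpos']
hm=-8; m=mat(.035,-.005); pot=[.4458,-.3458]; hg=rad(-86)
res=[]
for hm in (-8,-20):
 for fl in (1,-1):
    A=near([*pot,.24],frame(hg,rad(13),fl),q0,n=25)
    B0=ik(np.array([*m,.24]),frame(rad(hm),rad(11),-fl),None,n=25)
    for qa in A:
      lo=ik(np.array([*pot,.038]),frame(hg,rad(13),fl),qa,n=0)
      if not lo or np.max(np.abs(lo[0]-qa))>1.0: continue
      for qb in B0:
        lb=ik(np.array([*m,.05]),frame(rad(hm),rad(11),-fl),qb,n=0)
        if not lb or np.max(np.abs(lb[0]-qb))>1.0: continue
        if np.max(np.abs(qa-qb)/V)>1.8: continue
        for dj2,dj4 in ((0,0),(-.3,.2),(-.3,.4),(-.5,.3)):
          qv=(qa+qb)/2; qv[1]+=dj2;qv[3]+=dj4
          if (qv<LO).any() or (qv>HI).any(): continue
          k=okpath([qa,qv,qb])
          if k>.04: res.append((np.max(np.abs(qa-qb)/V)-2*min(k,.1)-.5*min(np.min(np.minimum(qb-LO,HI-qb)),.2),hm,fl,k,qa,qv,qb,lb[0]))
res.sort(key=lambda r:r[0]);print(len(res))
best=None
for r in res:
    for a,b in ((-.3,.2),(0,0),(-.4,.4)):
        q1=(q0+r[4])/2;q1[1]+=a;q1[3]+=b
        if (q1<LO).any() or (q1>HI).any(): continue
        k=okpath([q0,q1,r[4]])
        if k>.05: best=(r,q1,k);break
    if best: break
r,q1,k=best
print(*r,q1,k); np.savez("planB.npz",hm=r[1],fl=r[2],q1=q1,qa=r[4],qv=r[5],qb=r[6])
E
```

```text
[389.94  225.528] 248 ((15.0, 16.0), 90.0) [ 0.446 -0.347  0.069]
[389.94  225.528] 248 ((15.0, 16.0), 90.0) [ 0.446 -0.347  0.069]
[173.943 205.858] 176 ((10.59756088256836, 13.12195110321045), (16.675161361694336, 16.012571334838867), 6.340191841125488) [0.525 0.338 0.069]
0Traceback (most recent call last):
  File "<stdin>", line 35, in <module>
TypeError: cannot unpack non-iterable NoneType object
```

View pics/r1c.png

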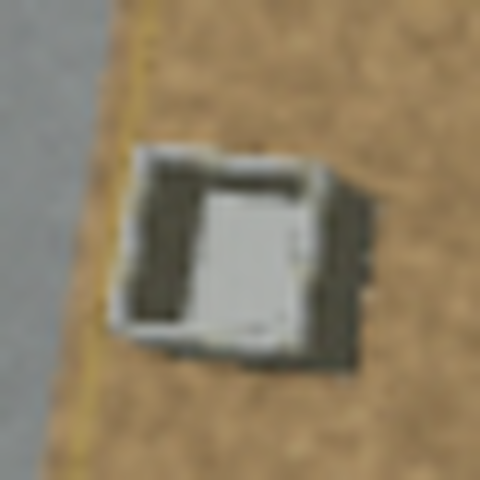

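```bash
cat > planB.py <<'E'
from seg import *
q0=robot.get_state()['qpos']
m=mat(.035,-.005); pot=[.4458,-.3458]; hg=rad(-86)
rng=np.random.default_rng(1)
pairs=[];cnt=[0]*4
for hm in (-8,-30,15):
 for fl in (1,-1):
    A=ik(np.array([*pot,.24]),frame(hg,rad(13),fl),None,n=30)
    B0=ik(np.array([*m,.24]),frame(rad(hm),rad(11),-fl),None,n=30)
    A2=[]
    for qa in A:
      lo=ik(np.array([*pot,.038]),frame(hg,rad(13),fl),qa,n=0)
      if lo and np.max(np.abs(lo[0]-qa))<1.2: A2.append(qa)
    B2=[]
    for qb in B0:
      lb=ik(np.array([*m,.05]),frame(rad(hm),rad(11),-fl),qb,n=0)
      if lb and np.max(np.abs(lb[0]-qb))<1.2 and lb[0][3]<2.5: B2.append(qb)
    print(hm,fl,len(A),len(A2),len(B0),len(B2))
    for a in A2:
      if okpath([a])<-.5: pass
      for b in B2: pairs.append((np.max(np.abs(a-b)/V),hm,fl,a,b))
pairs.sort(key=lambda r:r[0]);print(len(pairs),[round(p[0],2) for p in pairs[:5]])
def via(a,b,thr,n=30):
    best=(-1,None)
    for i in range(n):
        v=(a+b)/2+ (rng.normal(0,1,7)*[.3,.35,.3,.35,.3,.3,.2] if i else 0)
        v=np.clip(v,LO,HI)
        k=okpath([a,v,b])
        if k>best[0]: best=(k,v)
        if k>thr: break
    return best
best=None
for c,hm,fl,a,b in pairs[:60]:
    k,v=via(a,b,.05)
    if k<.03: continue
    k2,v2=via(q0,a,.05)
    if k2<.03: continue
    best=(c,hm,fl,k,k2,a,v,b,v2); break
print(best)
if best: np.savez("planB.npz",hm=best[1],fl=best[2],qa=best[5],qv=best[6],qb=best[7],q1=best[8])
E
time python3 planB.py
```

```text
-8 1 20 20 23 23
-8 -1 23 23 18 18
-30 1 20 20 22 22
-30 -1 23 23 19 19
15 1 20 20 20 20
15 -1 23 23 18 18
2565 [np.float64(0.77), np.float64(0.77), np.float64(0.8), np.float64(0.82), np.float64(0.82)]
(np.float64(0.7701030424030453), -8, -1, np.float64(0.047471426419105026), np.float64(0.060494927353191494), array([-0.909,  0.975,  1.215,  2.263,  1.105,  0.506, -0.946]), array([-1.853,  1.087,  1.021,  2.54 ,  1.543,  0.692,  0.453]), array([-1.943,  0.966,  1.217,  2.391,  2.056,  0.476,  1.365]), array([-1.077,  0.606,  0.768,  2.43 ,  1.026,  0.947,  0.555]))
real	0m25.350s
user	0m25.090s
sys	0m0.204s
```

```bash
sed -i 's/pairs.sort.*$/pairs=[p for p in pairs if abs(p[3][2])<.8 and abs(p[4][2])<.8 and clear(p[3])[2]>.5 and clear(p[4])[2]>.5 and min(np.min(np.minimum(q-LO,HI-q)) for q in p[3:])>.12];pairs.sort(key=lambda r:r[0]);print(len(pairs))/' planB.py; time python3 planB.py
```

```text
-8 1 20 20 23 23
-8 -1 23 23 18 18
-30 1 20 20 22 22
-30 -1 23 23 19 19
15 1 20 20 20 20
15 -1 23 23 18 18
756
(np.float64(0.9379545913417745), -8, -1, np.float64(0.05182347122140124), np.float64(0.06615630421920622), array([-0.59 ,  0.601,  0.731,  2.256,  1.416,  0.963, -1.118]), array([-1.061,  0.677,  1.22 ,  1.931,  1.556,  1.533,  0.418]), array([-1.66 ,  0.602,  0.797,  2.385,  1.922,  0.878,  1.695]), array([-0.907,  0.689,  0.365,  2.513,  1.304,  1.308,  0.214]))
real	0m27.683s
user	0m27.223s
sys	0m0.165s
```

Run:
```python
from seg import *
d=np.load("planB.npz")
robot.gripper_to(.094)
robot.goto_joints(d['q1']);robot.goto_joints(d['qa'])
robot.move_linear([.4458,-.3458,.10],velocity=.2)
for n in("scene","top","wrist"): cv2.imwrite(f"pics/b1_{n}.png",robot.grab_frame(n)[:,:,::-1])
s=robot.get_state();print(s['time'],s['ee_pos'],s['force'])
a=cv2.imread("pics/b1_scene.png");b=cv2.imread("pics/b1_wrist.png")
cv2.imwrite("pics/b1.png",cv2.resize(np.hstack([a,b]),(800,300)))
```

```text
20.3333 [ 0.446 -0.346  0.101] [-0.258 -0.417  0.777]
```

View pics/b1.png

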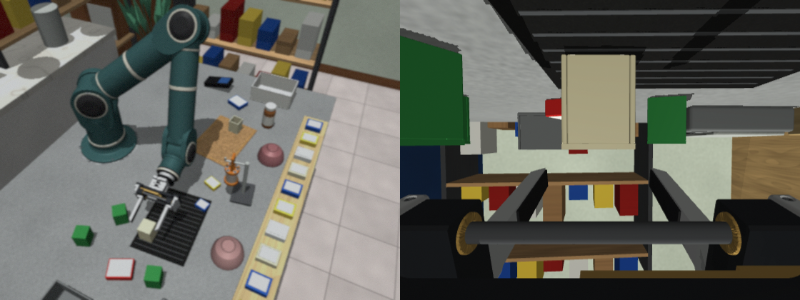

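Run:
```python
from seg import *
d=np.load("w1.npz");W=(d['K'],d['r'],d['t'])
im=cv2.imread("pics/w1.png")[170:250,280:400]
cv2.imwrite("pics/g.png",cv2.resize(im,None,fx=5,fy=5,interpolation=cv2.INTER_CUBIC))
for u in [(321,190),(347,214),(325,237),(300,210)]: print(atz(W,u,.05),atz(W,u,.066))
```

```text
[ 0.347 -0.327  0.05 ] [ 0.35  -0.325  0.066]
[ 0.309 -0.369  0.05 ] [ 0.313 -0.365  0.066]
[ 0.27  -0.336  0.05 ] [ 0.276 -0.334  0.066]
[ 0.315 -0.296  0.05 ] [ 0.32  -0.294  0.066]
```

View pics/g.png

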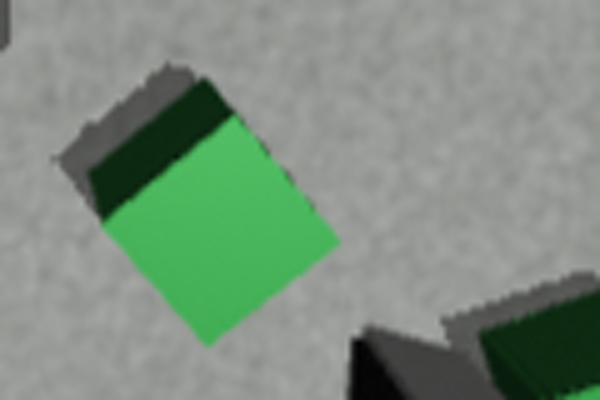

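The nearest green block reaches only x≈0.35. The fingers stay at x≥0.386, so there is room to grip, lift and place.

```bash
python3 - <<'E'
from place import *
d=np.load("planB.npz")
print("hit",robot.move_linear([.4458,-.3458,.038],velocity=.08,threshold=12))
s=robot.get_state();print(s['time'],s['ee_pos'],s['force'])
assert s['ee_pos'][2]<.042
robot.gripper_to(.045)
s=robot.get_state();print(s['opening'],s['force'])
robot.move_linear([.4458,-.3458,.24],velocity=.15)
place(d['qv'],d['qb'],mat(.035,-.005),rad(float(d['hm'])))
E
ls -t pics|head -2
```

```text
hit False
21.2583 [ 0.446 -0.346  0.038] [ 0.404 -0.051 -0.269]
0.05204649200713355 [-1.207  1.554  0.254]
27.225 [0.538 0.246 0.24 ] 0.05177803697641814
contact True 29.3917 [0.538 0.246 0.042] [-0.483  2.016  4.2  ]
pivot False 30.0583 [0.525 0.248 0.037] [ 0.233 -0.828 12.947]
pic 300.58299999999997
p301.png
p294.png
```

Run:
```python
from place import *
release("r2")
```

```text
30.7417 0.07993940370284054 [-0.421  0.138 -0.761]
32.7
```

View pics/r2_scene.png

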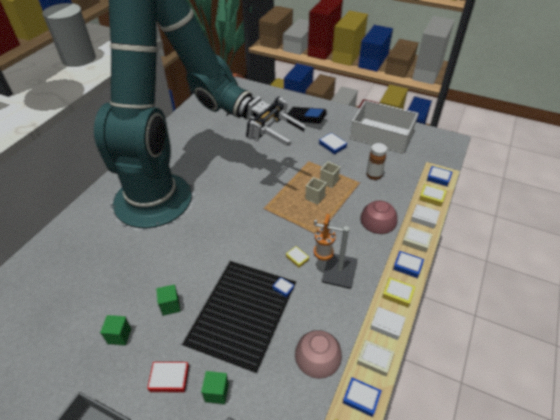

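View pics/r2_top.png

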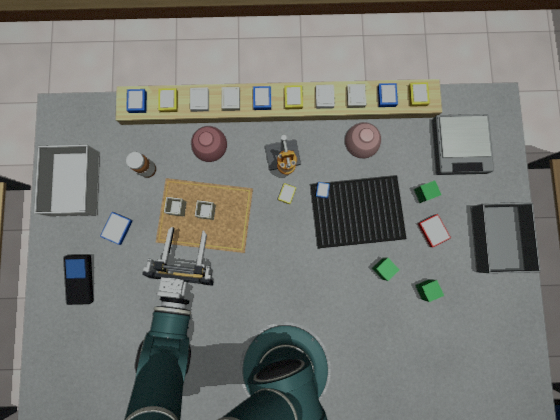

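Both pots stand mouth-up, at top-view (174,206) and (204,211), and the drying mat is empty apart from the blue box. Next is the jar, with two wrist views from above.

```bash
cat > jar.py <<'E'
from seg import *
def down(yaw): 
    c,s=np.cos(yaw),np.sin(yaw); return np.array([[c,s,0],[s,-c,0],[0,0,-1.]])
E
python3 - <<'E'
from jar import *
q0=robot.get_state()['qpos']
S=ik(np.array([.60,-.03,.42]),down(rad(10)),None,n=40)
S=[q for q in S if abs(q[2])<.4]; S.sort(key=lambda q:np.max(np.abs(q-q0)/V)+abs(q[2]))
for q in S[:5]:
    v=(q0+q)/2; v[1]-=.3
    v=np.clip(v,LO,HI)
    print(q,okpath([q0,v,q]))
q=S[0];np.savez("pj.npz",v=v if False else np.clip((q0+q)/2-np.array([0,.3,0,0,0,0,0]),LO,HI),q=q)
d=np.load("pj.npz"); print(d['v'],F(d['v'])[0])
assert okpath([q0,d['v'],d['q']])>0
robot.goto_joints(d['v']);robot.goto_joints(d['q'])
for i,p in enumerate(([.60,-.03,.42],[.60,.05,.42])):
    robot.move_linear(p,velocity=.2); robot.pause(.2)
    C=cam("wrist");np.savez(f"wj{i}.npz",K=C[0],r=C[1],t=C[2])
    cv2.imwrite(f"pics/j{i}.png",robot.grab_frame("wrist")[:,:,::-1])
print(robot.get_state()['time'])
E
```

```text
[-0.044  0.265  0.056  1.389 -0.015  1.488 -1.385] -0.015057512445057084
[ 0.056  0.267 -0.075  1.385  0.02   1.49  -1.414] -0.016274723912182043
[-0.122  0.266  0.157  1.392 -0.041  1.487 -1.363] -0.01410406267730309
[-0.139  0.266  0.18   1.392 -0.047  1.487 -1.358] -0.013894263081249442
[-0.191  0.268  0.247  1.394 -0.065  1.487 -1.343] -0.01325609399015755
[-0.936  0.07   0.318  1.934  0.787  1.297  0.217] [0.51  0.065 0.369]Traceback (most recent call last):
  File "<stdin>", line 11, in <module>
AssertionError
```

Run:
```python
from jar import *
q0=robot.get_state()['qpos']
S=ik(np.array([.47,.02,.42]),down(rad(10)),None,n=40)
S=[q for q in S if abs(q[2])<.4]; S.sort(key=lambda q:np.max(np.abs(q-q0)/V)+abs(q[2]))
ok=False
for q in S:
  for a,b in ((0,0),(-.3,0),(-.3,.3),(-.5,.3)):
    v=(q0+q)/2; v[1]+=a;v[3]+=b; v=np.clip(v,LO,HI); k=okpath([q0,v,q])
    if k>.04: ok=True;break
  if ok: break
print(q,v,k); assert ok
robot.goto_joints(v);robot.goto_joints(q)
for i,p in enumerate(([.60,-.03,.42],[.60,.05,.42])):
    robot.move_linear(p,velocity=.2); robot.pause(.2)
    C=cam("wrist");np.savez(f"wj{i}.npz",K=C[0],r=C[1],t=C[2])
    cv2.imwrite(f"pics/j{i}.png",robot.grab_frame("wrist")[:,:,::-1])
print(robot.get_state()['time'])
```

```text
[-0.029  0.008 -0.079  1.682  0.001  1.451 -1.505] [-0.928  0.242  0.251  2.081  0.795  1.279  0.158] 0.09422791149663949
37.6667
```

View pics/j0.png

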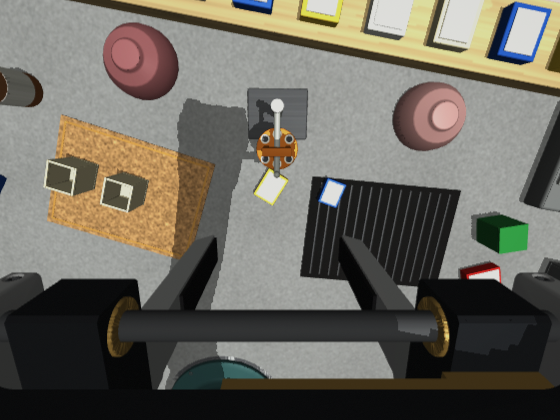

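View pics/j1.png

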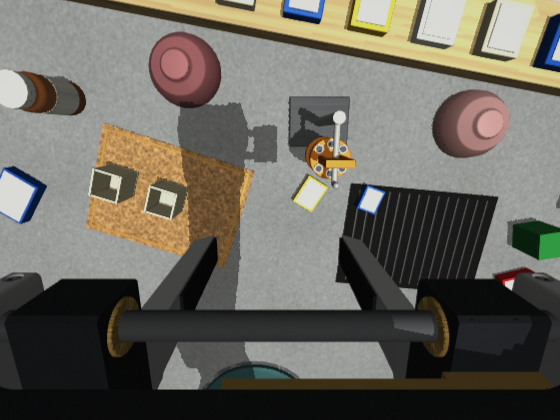

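Run:
```python
import cv2,numpy as np
a=cv2.imread("pics/j0.png")[90:195,235:320];b=cv2.imread("pics/j1.png")[100:205,285:370]
r=lambda x:cv2.resize(x,None,fx=4.6,fy=4.6,interpolation=cv2.INTER_CUBIC)
cv2.imwrite("pics/jj.png",np.hstack([r(a),r(b)]))
```

```text
(no output)
```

View pics/jj.png

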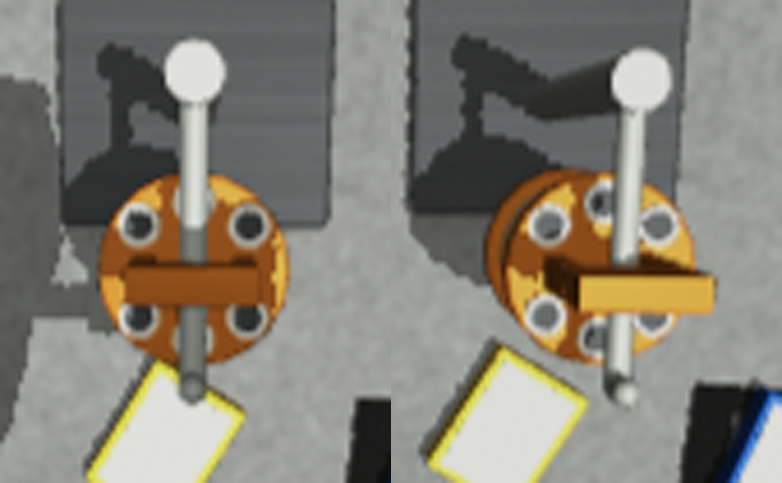

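Run:
```python
from jar import *
W=[];
for i in (0,1):
    d=np.load(f"wj{i}.npz");W.append((d['K'],d['r'],d['t']))
o=.39
p0=lambda x,y:(235+x/4.6-o,90+y/4.6-o); p1=lambda x,y:(285+x/4.6-o,100+y/4.6-o)
for n,a,b in (("plate",(194,287),(255,294.5)),("tip",(192,388),(235,393)),("post",(194,71),(250,80))):
    print(n,tri(W,[p0(*a),p1(*b)]),atz(W[0],p0(*a),.224),atz(W[1],p1(*b),.224))
P=[atz(W[1],p1(*q),.224) for q in [(187,276),(323,276),(187,313),(323,313)]]
print(P); e=P[1]-P[0];f=P[3]-P[2];print(np.degrees(np.arctan2(-e[0],e[1]))+180,np.degrees(np.arctan2(-f[0],f[1]))+180,np.linalg.norm(e))
```

```text
plate (array([ 0.649, -0.02 ,  0.222]), [1.2155562860923636e-05, 1.2155562860857347e-05]) [ 0.649 -0.02   0.224] [ 0.649 -0.019  0.224]
tip (array([ 0.62 , -0.024,  0.205]), [0.0002515441632786992, 0.0002515441632786391]) [ 0.623 -0.024  0.224] [ 0.622 -0.02   0.224]
post (array([ 0.703, -0.01 ,  0.201]), [7.975011170126945e-05, 7.975011170117018e-05]) [ 0.702 -0.01   0.224] [ 0.702 -0.006  0.224]
[array([ 0.651, -0.001,  0.224]), array([ 0.657, -0.036,  0.224]), array([ 0.641, -0.003,  0.224]), array([ 0.647, -0.038,  0.224])]
9.892994000918577 9.891334059075746 0.035739411996620715
```

The plate centre triangulates to (0.649, -0.020) with its top at 0.222 (0.224 expected) and yaw 9.9°, which agrees with the hook axis at 9.6°. I'll grip across its 36 mm width.

Run:
```python
from jar import *
R=down(rad(9.9))
robot.gripper_to(.06)
robot.move_linear([.649,-.02,.34],velocity=.2,frame=R)
print("hit",robot.move_linear([.649,-.02,.210],velocity=.08,threshold=8))
s=robot.get_state();print(s['time'],s['ee_pos'],s['force'],s['opening'])
cv2.imwrite("pics/k0.png",robot.grab_frame("scene")[:,:,::-1][130:300,230:430].repeat(3,0).repeat(3,1))
```

```text
hit False
40.7 [ 0.649 -0.02   0.21 ] [-0.136  1.119 -0.759] 0.06008223606328091
```

View pics/k0.png

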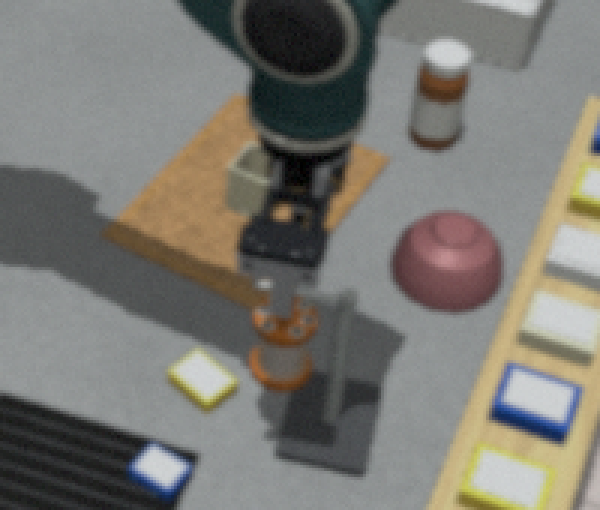

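Run:
```python
from jar import *
robot.gripper_to(.03)
s=robot.get_state();print(s['opening'],s['force'])
p=s['ee_pos']; x=np.array([np.cos(rad(9.7)),np.sin(rad(9.7)),0])
print(robot.move_linear(p+[0,0,.023],velocity=.05,threshold=12))
s=robot.get_state();print(s['ee_pos'],s['force'])
print(robot.move_linear(p+[0,0,.023]-x*.12,velocity=.08,threshold=8))
s=robot.get_state();print(s['time'],s['ee_pos'],s['force'],s['opening'])
cv2.imwrite("pics/k1.png",robot.grab_frame("scene")[:,:,::-1][130:300,210:410].repeat(3,0).repeat(3,1))
```

```text
0.03586972719782483 [-0.736 -0.893  1.121]
False
[ 0.649 -0.02   0.233] [-0.296 -0.003 -1.561]
False
43.5083 [ 0.531 -0.04   0.233] [-0.361  0.283 -1.311] 0.03582419198341374
```

View pics/k1.png

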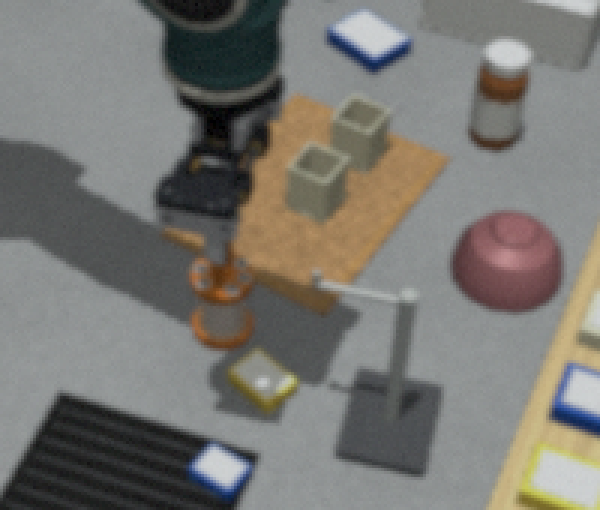

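The jar is off the hook and hanging upright, and both pots are still upright. Now I'll place the jar on the mat.

Run:
```python
from jar import *
m=mat(0,-.095); print(m)
p=robot.get_state()['ee_pos']
robot.move_linear([p[0],p[1],.29],velocity=.15)
robot.move_linear([*m,.29],velocity=.15)
cv2.imwrite("pics/k2t.png",robot.grab_frame("top")[:,:,::-1])
robot.move_linear([*m,.155],velocity=.1)
hit=robot.move_linear([*m,.132],velocity=.02,threshold=4)
s=robot.get_state();print(hit,s['time'],s['ee_pos'],s['force'])
cv2.imwrite("pics/k2.png",robot.grab_frame("scene")[:,:,::-1][130:300,210:410].repeat(3,0).repeat(3,1))
```

```text
[0.49  0.162]
True 47.9583 [0.49  0.162 0.139] [-0.266  0.983  4.63 ]
```

View pics/k2.png

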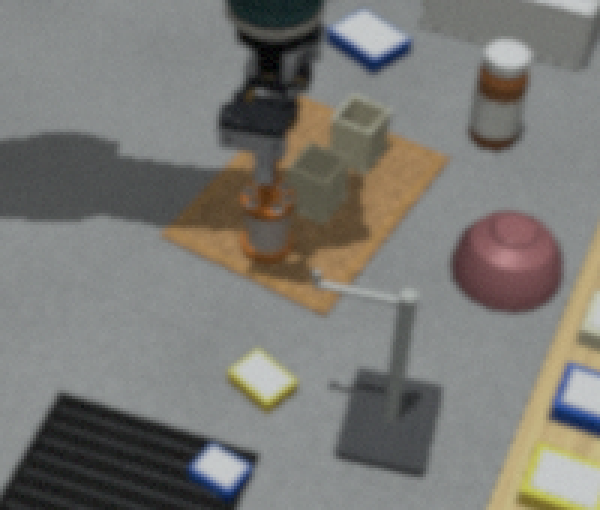

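Contact was at TCP z = 0.139, against about 0.138–0.139 expected, with the jar standing on the mat. Releasing and retreating upward.

Run:
```python
from jar import *
robot.gripper_to(.06)
s=robot.get_state();print(s['opening'],s['force']);p=s['ee_pos']
robot.move_linear([p[0],p[1],.30],velocity=.12)
robot.move_linear([.40,-.02,.36],velocity=.25)
robot.pause(.3)
for n in("scene","top"): cv2.imwrite(f"pics/f_{n}.png",robot.grab_frame(n)[:,:,::-1])
a=cv2.imread("pics/f_scene.png")[130:300,210:410];b=cv2.imread("pics/f_top.png")[120:290,100:300]
cv2.imwrite("pics/f.png",cv2.resize(np.hstack([a,b]),None,fx=2,fy=2,interpolation=cv2.INTER_CUBIC))
C=cam("wrist");cv2.imwrite("pics/f_w.png",robot.grab_frame("wrist")[:,:,::-1])
print(robot.get_state()['time'])
```

```text
0.059990291756781486 [ 0.743 -0.635  0.701]
51.5333
```

View pics/f.png

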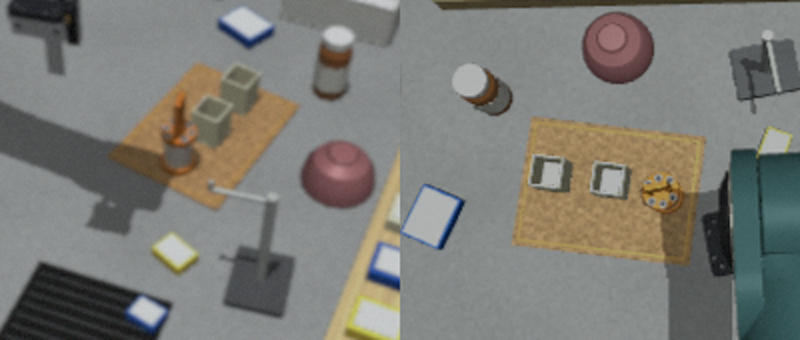

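View pics/f_top.png

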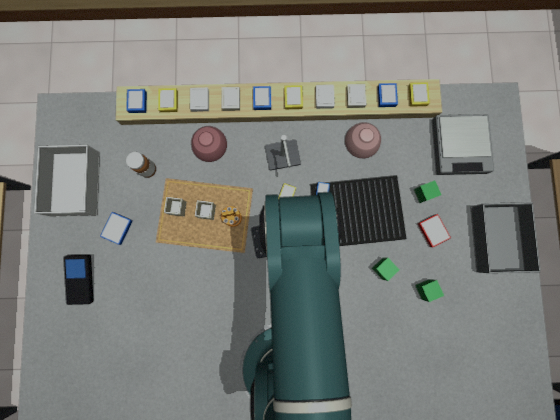

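Run:
```python
from jar import *
T=cam("top");S=cam("scene")
f=lambda x,y:((x-400)/2+100-.25,y/2+120-.25); g=lambda x,y:(x/2+210-.25,y/2+130-.25)
for n,t,s,z in (("pot1",(547,172),(241,76),.069),("pot2",(609,180),(212,111),.069),("jar cap",(661,193),(179,132),.083)):
    P=atz(T,f(*t),z); c,sn=np.cos(MY),np.sin(MY); d=P[:2]-MC
    print(n,P,"mat",d[0]*c+d[1]*sn,-d[0]*sn+d[1]*c,"tri",tri([T,S],[f(*t),g(*s)])[0])
```

```text
pot1 [0.526 0.344 0.069] mat 0.010185232903408526 0.09020171193629473 tri [0.528 0.346 0.067]
pot2 [0.511 0.244 0.069] mat 0.008801153535793799 -0.010389645433433646 tri [0.514 0.247 0.06 ]
jar cap [0.486 0.16  0.083] mat -0.003694048170300144 -0.09767086903513697 tri [0.489 0.162 0.076]
```

All three are upright and well inside the mat limits, and the arm is clear of everything. Handing in.

```bash
python3 -c "
from rig import robot
print(robot.get_state()['force']); robot.sign_off(); print(robot.get_state()['time'])"
```

```text
[ 0.32007223  0.34187318 -0.65562426]
the job is handed in; nothing more can be done
the job is handed in; nothing more can be done
```

The job is handed in at about 51.5 s of the 210 s allowed. By my last pictures both pots and the jar stand correctly on the cork mat; `sign_off` reports no verdict.

**What I did:** Only two pots were on the drying mat. I gripped each from the side, rolled it over and set it down mouth-up. I then lifted the amber-capped jar 23 mm, drew it back off the hook and stood it beside the pots.

**Last checks:** All three centres are inside the limits of ±0.09 m (x) and ±0.13 m (y) in the mat frame:

| Item | x (m) | y (m) |
|---|---|---|
| Pot 1 | 0.010 | 0.090 |
| Pot 2 | 0.009 | -0.010 |
| Jar | -0.004 | -0.098 |

- **Upright:** I judged this by eye from the pictures. The jar touched the mat with the tool at 0.139 m, against the 0.138 m expected.
- **Bystanders and knocks:** The sample boxes, bowls, bottle and green look-alikes show no visible movement, though the arm partly hid the yellow and small blue boxes in the final top view. I saw no pot knocked aside.

**Disagreements:**
- **Final heights:** The two-view rim heights came out at 0.067 m and 0.060 m, where 0.069 m was expected. The jar cap read 0.076 m against 0.083 m. I put this down to hand-picked corners in low-resolution pictures.
- **First measurements:** The early scene-camera pot positions were off by up to 10 mm. Pot B's two-view corner heights were unusable, ranging from 0.04 to 0.16 m. I grasped both pots from the wrist-camera fit instead, taking the rim height as 0.069 m; at that height their sides measured 52 mm, as given.

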